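Fetch the pin bin and shut the cabinet

ROBOT

A 6-joint arm with a two-finger parallel gripper is mounted at the origin on the work surface. World frame = base frame: x ahead of the robot, y to its left, z up, the work surface at z = 0. Lengths are in m, angles in rad, forces in N, time in s.
With the tool pointing down it reaches from about 0.225 to 0.875 m from the base axis. Payload 3.4 kg.
Tool frame: the origin (TCP) lies at the very end of the fingers, on their centre line; the grasp point (between the pads) lies 19 mm behind it (manip.tcp_to_grasp is the distance from the TCP to the grasp point, in m); z points along the fingers, y is the line along which they close (so a half turn about z gives the same grasp; the last joint's range is limited). The gripper opens to 85 mm and grips with 20 to 120 N. Pads are 22 mm wide; open, the fingers measure 114 mm over their backs; the gripper's body (76 mm by 85 mm) begins 54 mm behind the grasp point. The pads swing forward as they close: fully open they stand 13 mm farther back than shut.
Start: joints at [1.148, 0.276, 1.505, -0, 1.361, -0.121], TCP at [0.171, 0.549, 0.231] pointing down, gripper open.
Joint ranges: [-2.89, 2.89], [-0.75, 2.08], [0.22, 2.7], [-1.18, 4.32], [0.11, 2.71], [-2.7, 2.7]. Speed limits (rad/s): [2.57, 2.57, 3.14, 3.14, 3.14, 3.14].

INTERFACE

Orientations are given as a unit quaternion [w, x, y, z].
In Python, from rig import status, get_image, job, manip gives the robot as it stands.
- The arm moves only by the tool apply_moves, never from a script. Its arguments are lists of equal length, an entry for each row: "xyz": the shift along the tool's x, y, z each as a share of 0.3 m, from -1 to 1, a list of three; "rot": the turn, a rotation vector about the tool's x, y, z each as a share of 60 degrees, from -1 to 1, a list of three; "hand": the opening, from -1 (shut) to 1 (fully open). A call has 1 to 8 rows; each row shifts and turns the commanded pose from where the row before left it, along the tool's axes as they then stand; what a row does not reach is not made up. A row lasts 1/8 s, in which the tool goes at most 62.5 mm and 10.7 degrees, less where a joint would pass 70% of its speed; a pose out of reach is approached as far as the arm can. A call with a number of a shift or a turn outside -1 to 1 is refused whole. A call with a gripper value outside its range is refused whole. The fingers move at their own pace and stop on an object; "force" is the grip in N (left out, the last holds). Time passes only in rows, so rows that do not move let the fingers close. It gives the time, the measured TCP pose, the force, the opening and the grip force at its end, in the units of the state.
- status.get_state(): the state, without advancing time (a new reading comes with each control period).
- get_image(name): name is "scene" or "side" or "wrist"; returns a dict with "pixels" (384x512x3 uint8, red, green, blue), "fovy" (degrees; the focal length in pixels is half the picture's height over the tangent of half this angle, whatever the lens; pixels are square), "cx", "cy" (the principal point, pixels), "origin" and "orientation" of the camera in the world; the wrist camera has in their place "tool_from_camera" (4x4, takes a point from camera to tool coordinates, whose origin is the TCP and whose axes are the flange's). Camera axes: x right, y down, z forward; pixel columns grow to the right and rows downward; lengths in m; the calibration is good to about 2 mm. The wrist camera is an equidistant fisheye: a pixel r from the principal point sees the ray r / f radians off the axis. A picture is of the moment at which its call begins: read the wrist's pose just before it. There is no depth.
- job.sign_off(): hands the job in; it is judged then, once.
The state is a dict: "clock": time; "qpos": joint angles; "qd": joint speeds; "effort": joint torques, N m; "position": TCP position; "ee_rot": TCP orientation; "contact_force": force on the tool from outside, world axes, zero at the start; "moment": the same for the moment, N m; "width": finger opening in m; "gripper_force": force on a finger pad.
Only numpy, scipy, OpenCV 4.12 (cv2) and the standard library are available. Lean on these libraries where they do the work, as an engineer would, in place of code of your own. Each camera call takes 0.05 s, during which the arm holds its last target. There are 200 camera calls.

TASK

We are about to pin the collar: fetch the narrow bin of dowel pins that hangs on the louvres inside the open cabinet door, and set it down upright on the rubber mat beside the collar. Then push the cabinet door fully shut, until it has snapped over its roller catch and sits flush. Do not tip or drop the bin, leave the wide bin hanging on the door, and do not shift the collar.

Things in the scene. Friction and masses are not known exactly. Their poses are not given: they have to be found in the camera images.
- pin_bin: Narrow grey plastic bin of steel dowel pins (mm): 60 wide (its y), 85 deep (x), 55 high, walls 3, about 160 g. Origin under the middle of its floor, z up; the scoop front (30 high) looks to its -x, the sides are full height over the rear 62. Hangs level, rim 248 above the bench, inside the open door, front straight away from it, 100 or 220 (+-5) from the hinge line.
- pin_lip (a point): Middle of the pin bin's hanging lip, at rim level, 3 behind the rear wall. The lip, as wide as the bin, reaches 9 back and turns 12 down; it hangs over the upturned edge (8 of overlap, 3 of play) of the top louvre. Off: lift 15 or more straight up, then move away from the door along the bin's -x.
- wide_bin: A bin of the same make, same frame, depth and height, but 96 wide and holding hexagon nuts; it hangs at the other place on the same louvre, with 32 to 52 between the bins. It stays there and swings into the cabinet with the door.
- mat: Black ribbed rubber mat lying fixed on the bench, 200 (its x) by 260 (its y), 4 thick; origin under its middle, z up.
- collar: Turned steel collar, 72 outside diameter, 42 high, about 350 g, standing loose on the -y part of the mat (70 to 85 from the middle); origin under its middle. The mat's +y part is free.
- cab_door: Open door of a grey steel bench cabinet (320 wide, 220 deep, 300 high). Origin on the upright hinge line at bench level, in the plane of the inner face; z up. The door reaches 320 along its own -y, is 18 thick (x -18 to 0), 10 to 290 above the bench. +x side: louvres (19 proud) and bins. It closes counter-clockwise seen from above: its yaw grows 1.3 to 1.75 rad to that of door_home.
- door_front (a point): Point on the door's outer (-x) face to push on, 240 from the hinge line, 265 above the bench (25 below the top edge). Axes as cab_door. That face is plain but for a bow handle at 285 from the hinge, 80 to 170 above the bench, 30 proud. Light friction, no spring: closed fingers push the door; it stays where it is left.
- door_home (a point): Where door_front lies when the door is fully shut; fixed to the cabinet: x points into it, square to the shut door, z up. In the last 13 mm of door_front's way the door rides over a sprung roller catch (about 10 N there), snaps in, meets a stop and is held. Left short of that it stays ajar, 5 mm or more here.
Mind the look-alikes: they are no part of the job. Leave any orange or red look-alike of the pin_bin alone.

How it is judged:
By the outcome, as a careful person would: the job done as asked, in the order asked, and still so for the second after the job is handed in, with the robot touching nothing.
It also fails if it takes over 66 s, if anything falls off the work surface, if the arm or the gripper's body presses on something with over 40 N, if the wrist force passes 120 N, or if a joint passes its speed limit or range.

## Working session

There is one attempt and no reset: what is moved stays moved. The work goes in short steps, Python scripts to look and compute and a tool call to move; the robot and the scene stay as the last step left them, time stands still between calls to the robot, and variables do not carry over. Pictures are saved under pics/ and viewed, at most 10 in all, crops included, and the job is handed in when it is done.

Besides the shell and the picture viewer there is one more tool, called after "Call:" as a command line: name --argument value ..., lists and objects as JSON in quotes. apply_moves: Moves the arm, as the interface text tells. Its arguments: {"type":"object","properties":{"xyz":{"type":"array","items":{"type":"array","items":{"type":"number","minimum":-1,"maximum":1}}},"rot":{"type":"array","items":{"type":"array","items":{"type":"number","minimum":-1,"maximum":1}}},"hand":{"type":"array","items":{"type":"number"}},"force":{"type":"number"}},"required":["xyz","rot","hand"]}

```bash
mkdir -p pics; ls; python3 - <<'E'
from rig import status,get_image,manip
import cv2,pickle
s=status.get_state();print(s)
d={}
for n in("scene","side","wrist"):
    i=get_image(n);d[n]=i;cv2.imwrite(f"pics/{n}0.png",i["pixels"][:,:,::-1])
    print(n,{k:v for k,v in i.items() if k!="pixels"})
pickle.dump((s,d),open("d0.pkl","wb"))
import numpy as np
cv2.imwrite("pics/both0.png",cv2.resize(np.hstack([d["scene"]["pixels"],d["side"]["pixels"]])[:,:,::-1],(800,300)))
E
```

```text
pics
{'clock': 0.0, 'qpos': array([ 1.14799766e+00,  2.76592157e-01,  1.50615403e+00,  3.48303628e-06,
        1.36070320e+00, -1.20974749e-01]), 'qd': array([-0.00048014, -0.00100022,  0.00126535,  0.00088914, -0.00067172,
       -0.00167916]), 'effort': array([-2.70290970e-03, -4.16766000e+01, -2.45803839e+01, -2.57246420e-04,
        1.07433010e-02,  4.62036169e-06]), 'position': array([0.17069238, 0.54851409, 0.23043301]), 'ee_rot': array([-2.50952415e-04,  1.50340086e-01,  9.88633904e-01, -8.93806137e-04]), 'contact_force': array([-0.38969491, -0.6582893 , -0.49961741]), 'moment': array([ 0.01535281, -0.00531446, -0.0169522 ]), 'gripper_force': 0.0, 'width': 0.08532615045881166}
scene {'fovy': 44.05791658874614, 'cx': 256.988847990696, 'cy': 191.45659522245487, 'origin': array([1.5088349, 0.456852 , 1.4096945]), 'orientation': array([-0.18965495,  0.50898917,  0.78450207, -0.2991948 ])}
side {'fovy': 47.34451258253057, 'cx': 261.50273424945414, 'cy': 190.70773214519346, 'origin': array([ 0.29089528, -0.95351237,  0.89207525]), 'orientation': array([-0.44821929,  0.88669046, -0.09895881,  0.05555755])}
wrist {'fovy': 65.70646984690485, 'cx': 258.3661250697303, 'cy': 188.0741045072376, 'tool_from_camera': array([[-9.61848769e-05, -9.52248389e-01, -3.05324410e-01,
         7.99427493e-02],
       [ 9.99999883e-01,  5.32870636e-05, -4.81217293e-04,
         5.49725131e-04],
       [ 4.74508233e-04, -3.05324421e-01,  9.52248273e-01,
        -1.41894185e-01],
       [ 0.00000000e+00,  0.00000000e+00,  0.00000000e+00,
         1.00000000e+00]])}
```

View pics/scene0.png

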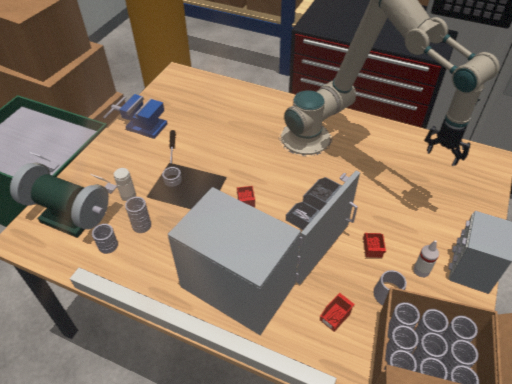

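View pics/side0.png

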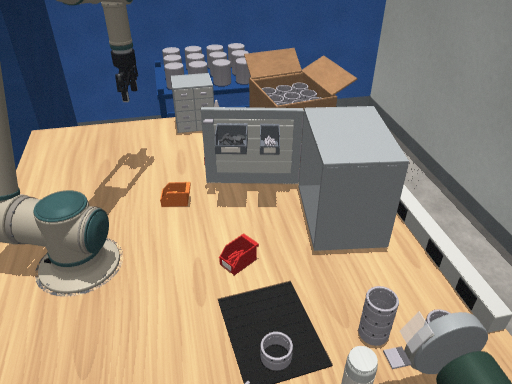

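The scene picture shows the open door at (325,230) with two grey bins on its inner side at (325,190) and (302,213). The cabinet is at (240,255), the mat at (187,185) and the collar at (172,176). In the side picture the bins are at (231,138), wider, and (269,138), narrower. The look-alikes are orange at (176,194) and red at (239,254). I'll crop in closer.

```bash
python3 - <<'E'
import cv2,numpy as np
a=cv2.imread("pics/side0.png");b=cv2.imread("pics/scene0.png")
A=cv2.resize(a[95:195,195:315],None,fx=5,fy=5,interpolation=cv2.INTER_CUBIC)
cv2.imwrite("pics/c1.png",A)
B=cv2.resize(b[165:290,270:370],None,fx=4.6,fy=4.6,interpolation=cv2.INTER_CUBIC)
C=cv2.resize(a[275:384,210:340],None,fx=2.6,fy=2.6,interpolation=cv2.INTER_CUBIC)
o=np.zeros((600,800,3),np.uint8);o[:B.shape[0],:B.shape[1]]=B;o[:C.shape[0],460:460+C.shape[1]]=C[:,:340]
cv2.imwrite("pics/c2.png",o)
E
```

```text
(no output)
```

View pics/c1.png

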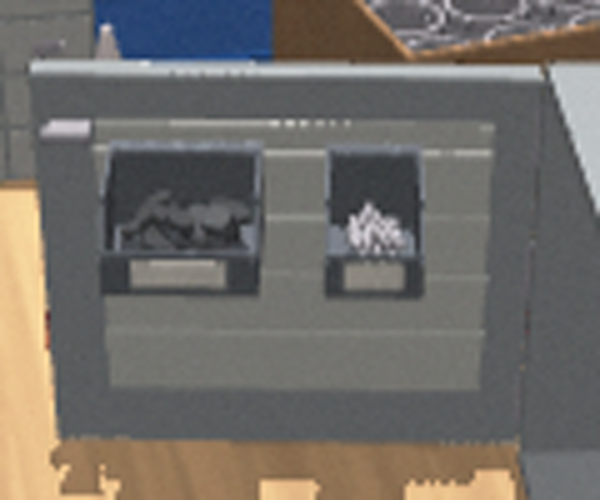

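View pics/c2.png

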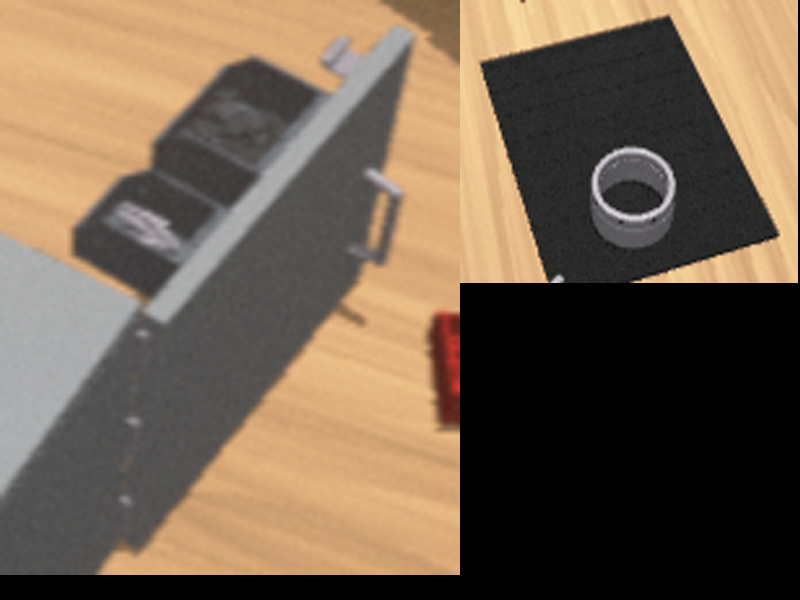

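The narrow bin holding bright pins is the one near the hinge: c1 (375,225), side (269,138). The wide bin with dark nuts is at side (231,138). The orange bin at (176,194) and the red bins stay where they are. Next I'll turn these pixels into positions.

```bash
cat > h.py <<'E'
import numpy as np,pickle,cv2
from scipy.spatial.transform import Rotation as R
def q(w): return R.from_quat([w[1],w[2],w[3],w[0]])
def ray(i,u,v):
    f=192/np.tan(np.radians(i["fovy"]/2))
    return q(i["orientation"]).apply([(u-i["cx"])/f,(v-i["cy"])/f,1])
def onz(i,u,v,z):
    r=ray(i,u,v);o=i["origin"];return o+r*(z-o[2])/r[2]
def proj(i,P):
    f=192/np.tan(np.radians(i["fovy"]/2));c=q(i["orientation"]).inv().apply(np.atleast_2d(P)-i["origin"])
    return c[:,:2]/c[:,2:]*f+[i["cx"],i["cy"]]
E
python3 - <<'E'
from h import *
np.set_printoptions(precision=4,suppress=True)
s,d=pickle.load(open("d0.pkl","rb"))
S,C=d["side"],d["scene"]
def c1(u,v,z): return onz(S,195+u/5-.4,95+v/5-.4,z)
def c2(u,v,z): return onz(S,210+(u-460)/2.6-.3,275+v/2.6-.3,z)
def c3(u,v,z): return onz(C,270+u/4.6-.4,165+v/4.6-.4,z)
for n,p in dict(doorTL=c1(33,76,.29),doorTR=c1(543,80,.29),BL=c1(62,440,.01),BR=c1(517,440,.01),
 binRL=c1(328,150,.248),binRR=c1(421,150,.248),binFbL=c1(328,296,.193),binFbR=c1(422,296,.193),wideRL=c1(106,147,.248),wideRR=c1(262,147,.248),
 sc_outTopFree=c3(413,33,.29),sc_outTopHinge=c3(163,322,.29),sc_inTopHinge=c3(140,300,.29),sc_inFree=c3(390,27,.29),
 m1=c2(482,63,.004),m2=c2(669,16,.004),m3=c2(778,236,.004),col=c2(633,185,.042)).items(): print(n,p)
E
```

```text
doorTL [0.3943 0.295  0.29  ]
doorTR [0.702  0.2247 0.29  ]
BL [0.3951 0.3012 0.01  ]
BR [0.7053 0.2339 0.01  ]
binRL [0.5693 0.2402 0.248 ]
binRR [0.6262 0.2282 0.248 ]
binFbL [0.5509 0.1579 0.193 ]
binFbR [0.6069 0.1459 0.193 ]
wideRL [0.4343 0.2729 0.248 ]
wideRR [0.5297 0.2527 0.248 ]
sc_outTopFree [0.3954 0.3142 0.29  ]
sc_outTopHinge [0.7052 0.2405 0.29  ]
sc_inTopHinge [0.6948 0.2211 0.29  ]
sc_inFree [0.3963 0.2976 0.29  ]
m1 [ 0.3579 -0.21    0.004 ]
m2 [ 0.5547 -0.1911  0.004 ]
m3 [ 0.5771 -0.4504  0.004 ]
col [ 0.461  -0.3998  0.042 ]
```

```bash
cat >> h.py <<'E'
def plan(p,yaw,N,s=None):
    from rig import status
    s=status.get_state();r=q(s["ee_rot"]);pos=np.array(s["position"])
    y=np.array([np.cos(yaw),np.sin(yaw),0]);z=np.array([0,0,-1.]);T=R.from_matrix(np.c_[np.cross(y,z),y,z])
    rv=(r.inv()*T).as_rotvec()/N;d=(np.array(p)-pos)/N;X=[]
    for k in range(N):
        X.append([round(float(a),3) for a in r.inv().apply(d)/.3]);r=r*R.from_rotvec(rv)
    print(s["clock"],pos.round(4),"N",N);print("xyz",X);print("rot",[round(float(a),3) for a in rv/np.radians(60)])
E
python3 - <<'E'
from h import *
s,d=pickle.load(open("d0.pkl","rb"));S=d["side"]
print(onz(S,240,258,.0),onz(S,220,262,0))
for z in (.3,):print(onz(S,304,110,z),onz(S,396,157,z),onz(S,366,106,z))
plan([.35,.42,.42],.6,8)
E
```

```text
[ 0.44045067 -0.07426379  0.        ] [ 0.38261637 -0.07758038  0.        ]
[0.6988353  0.20855425 0.3       ] [ 0.84826039 -0.10053232  0.3       ] [0.89685814 0.19567503 0.3       ]
0.15 [0.1708 0.5486 0.2306] N 8
xyz [[-0.087, -0.029, -0.079], [-0.089, -0.022, -0.079], [-0.091, -0.014, -0.079], [-0.092, -0.006, -0.079], [-0.092, 0.001, -0.079], [-0.091, 0.009, -0.079], [-0.09, 0.017, -0.079], [-0.089, 0.024, -0.079]]
rot [-0.0, 0.0, 0.08]
```

Call:
apply_moves --xyz '[[-0.087,-0.029,-0.079],[-0.089,-0.022,-0.079],[-0.091,-0.014,-0.079],[-0.092,-0.006,-0.079],[-0.092,0.001,-0.079],[-0.091,0.009,-0.079],[-0.09,0.017,-0.079],[-0.089,0.024,-0.079]]' --rot '[[0,0,0.08],[0,0,0.08],[0,0,0.08],[0,0,0.08],[0,0,0.08],[0,0,0.08],[0,0,0.08],[0,0,0.08]]' --hand '[1,1,1,1,1,1,1,1]'

```text
clock: 1.15
position: [0.3505, 0.4197, 0.4214]
ee_rot: [-0.0, 0.468, 0.884, -0.0]
contact_force: [0.1, -0.2, -0.0]
width: 0.085
gripper_force: 0.0
```

```bash
python3 -c "
from h import *
plan([.585,.17,.40],-.217,8)"
```

```text
1.15 [0.3505 0.4197 0.4214] N 8
xyz [[-0.141, 0.022, 0.009], [-0.138, 0.037, 0.009], [-0.134, 0.05, 0.009], [-0.128, 0.064, 0.009], [-0.121, 0.076, 0.009], [-0.112, 0.088, 0.009], [-0.103, 0.099, 0.009], [-0.092, 0.109, 0.009]]
rot [-0.0, 0.0, 0.097]
```

Call:
apply_moves --xyz '[[-0.141,0.022,0.009],[-0.138,0.037,0.009],[-0.134,0.05,0.009],[-0.128,0.064,0.009],[-0.121,0.076,0.009],[-0.112,0.088,0.009],[-0.103,0.099,0.009],[-0.092,0.109,0.009]]' --rot '[[0,0,0.097],[0,0,0.097],[0,0,0.097],[0,0,0.097],[0,0,0.097],[0,0,0.097],[0,0,0.097],[0,0,0.097]]' --hand '[1,1,1,1,1,1,1,1]'

```text
clock: 2.15
position: [0.5858, 0.1699, 0.3989]
ee_rot: [-0.0, 0.78, 0.626, -0.0]
contact_force: [0.4, -0.2, -0.1]
width: 0.0852
gripper_force: 0.0
```

```bash
cat > w.py <<'E'
from h import *
from rig import status,get_image
def shot(n):
    s=status.get_state();i=get_image("wrist");pickle.dump((s,i),open(n+".pkl","wb"))
    cv2.imwrite(f"pics/{n}.png",cv2.resize(i["pixels"][:,:,::-1],None,fx=1.5,fy=1.5,interpolation=cv2.INTER_CUBIC));print(s["position"],s["clock"])
def won(n,u,v,z):
    s,i=pickle.load(open(n+".pkl","rb"));f=192/np.tan(np.radians(i["fovy"]/2))
    a=np.array([u-i["cx"],v-i["cy"]]);r=np.hypot(*a);t=r/f
    c=np.r_[a/r*np.sin(t),np.cos(t)];M=i["tool_from_camera"];T=q(s["ee_rot"])
    o=T.apply(M[:3,3])+s["position"];d=T.apply(M[:3,:3]@c);return o+d*(z-o[2])/d[2]
E
python3 -c "
from w import *
shot('w1')"
```

```text
[0.58581689 0.1698519  0.39885451] 2.15
```

View pics/w1.png

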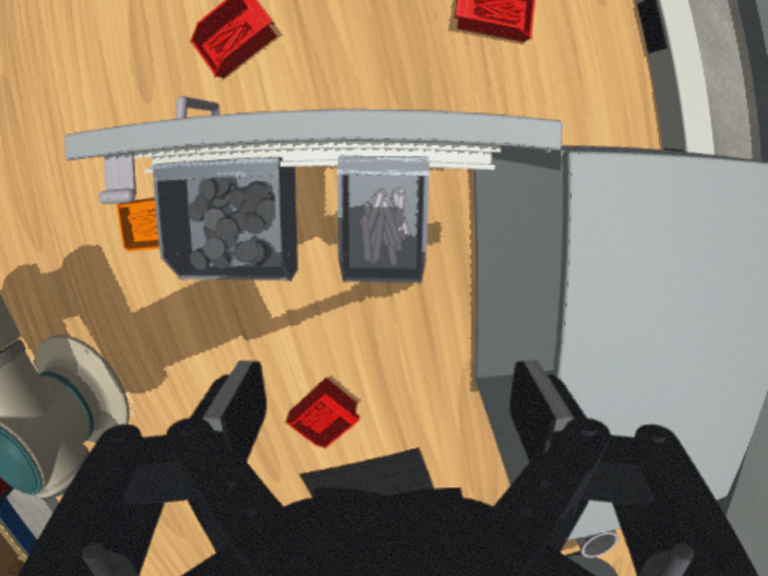

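The wrist view shows the narrow pin bin, with its lip spanning (340..428, 156..175) and its front edge at y≈280. The wide bin at (225,220) has hex nuts, and the cabinet front is at x≈475–565.

```bash
python3 - <<'E'
from w import *
np.set_printoptions(precision=4,suppress=True)
W=lambda u,v,z: won("w1",u/1.5-.3,v/1.5-.3,z)
P=dict(lipL=W(339,156,.248),lipR=W(429,156,.248),rearL=W(339,177,.248),rearR=W(428,177,.248),frL=W(343,281,.193),frR=W(424,281,.193),
wideR=W(297,160,.248),topL=W(66,158,.29),topM=W(300,140,.29),topR=W(561,148,.29),cabL=W(568,152,.3),cabLbot=W(480,388,.0),cabtop2=W(556,375,.3),cab3=W(562,300,.3))
for k,v in P.items():print(k,v)
a=P["topL"]-P["topR"];print("yaw door",np.arctan2(-a[0]*-1,-a[1]))
for n in("lip","rear","fr"):print(n,(P[n+"L"]+P[n+"R"])/2,np.linalg.norm(P[n+"L"]-P[n+"R"]))
e=P["rearR"]-P["rearL"];print(np.arctan2(e[1],e[0]))
E
```

```text
lipL [0.5683 0.2468 0.248 ]
lipR [0.6254 0.2341 0.248 ]
rearL [0.5651 0.2333 0.248 ]
rearR [0.622  0.2206 0.248 ]
frL [0.5412 0.1475 0.193 ]
frR [0.6061 0.1332 0.193 ]
wideR [0.5406 0.251  0.248 ]
topL [0.3919 0.3007 0.29  ]
topM [0.5537 0.2611 0.29  ]
topR [0.6997 0.2272 0.29  ]
cabL [0.6997 0.2252 0.3   ]
cabLbot [ 0.6579 -0.105   0.    ]
cabtop2 [0.6775 0.0865 0.3   ]
cab3 [0.685  0.1382 0.3   ]
yaw door -1.805275088766828
lip [0.5969 0.2404 0.248 ] 0.05850171653859731
rear [0.5936 0.2269 0.248 ] 0.0582245675074703
fr [0.5737 0.1404 0.193 ] 0.06644296018137671
-0.218911365113281
```

```bash
python3 -c "
from h import *
plan([.5863,.1936,.30],-.219,4)
"
```

```text
2.2 [0.5898 0.1653 0.3972] N 4
xyz [[0.023, -0.008, 0.081], [0.023, -0.008, 0.081], [0.023, -0.008, 0.081], [0.023, -0.008, 0.081]]
rot [0.001, 0.001, -0.001]
```

Call:
apply_moves --xyz '[[0.023,-0.008,0.081],[0.023,-0.008,0.081],[0.023,-0.008,0.081],[0.023,-0.008,0.081],[0,0,0],[0,0,0],[0,0,0]]' --rot '[[0,0,-0.001],[0,0,-0.001],[0,0,-0.001],[0,0,-0.001],[0,0,0],[0,0,0],[0,0,0]]' --hand '[1,1,1,1,1,1,1]'

```text
clock: 3.08
position: [0.5822, 0.1999, 0.3035]
ee_rot: [0.001, 0.777, 0.629, 0.001]
contact_force: [-0.6, 0.2, 0.1]
width: 0.0854
gripper_force: 0.0
```

```bash
python3 -c "
from w import *
shot('w2')
plan([.5863,.1936,.212],-.219,6)
"
```

```text
[0.58215984 0.19986043 0.303518  ] 3.075
3.125 [0.5821 0.1999 0.3034] N 6
xyz [[-0.003, 0.003, 0.051], [-0.003, 0.003, 0.051], [-0.003, 0.003, 0.051], [-0.003, 0.003, 0.051], [-0.003, 0.003, 0.051], [-0.003, 0.003, 0.051]]
rot [0.0, -0.0, 0.001]
```

View pics/w2.png

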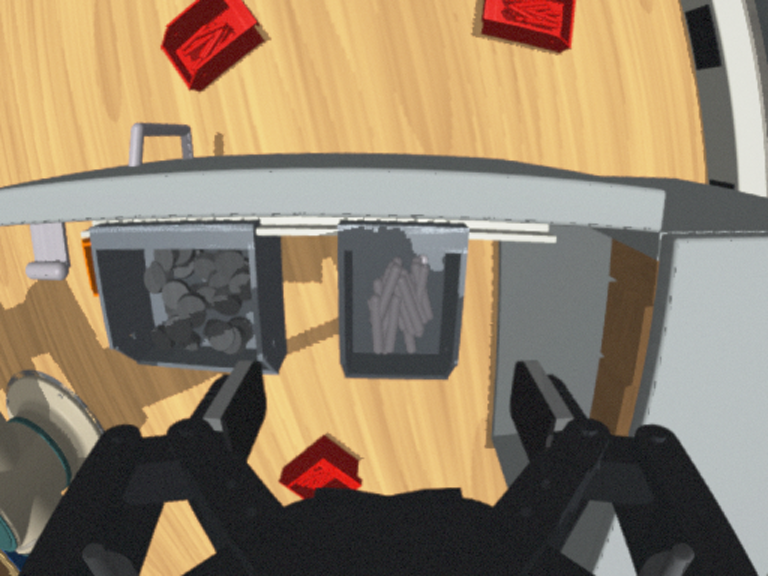

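```bash
python3 - <<'E'
from w import *
np.set_printoptions(precision=4,suppress=True)
W=lambda u,v,z: won("w2",u/1.5-.3,v/1.5-.3,z)
L,Rr=W(338,224,.248),W(468,225,.248);f1,f2=W(345,377,.223),W(450,377,.223)
a=np.array([.2185,.976,0])
print(L,Rr,np.linalg.norm(L-Rr),np.arctan2(*(Rr-L)[1::-1]));print(f1,f2,np.linalg.norm(f1-f2),np.arctan2(*(f2-f1)[1::-1]))
print((L+Rr)/2-.0515*a,(f1+f2)/2+.0425*a)
print("wide",W(262,224,.248),"door top",W(0,226,.29),W(300,217,.29),W(655,230,.29))
E
```

```text
[0.5676 0.2472 0.248 ] [0.625  0.2346 0.248 ] 0.05882263030931282 -0.21529792718563284
[0.5463 0.1572 0.223 ] [0.6052 0.1443 0.223 ] 0.060293828070835914 -0.21504156161599064
[0.5851 0.1906 0.248 ] [0.5851 0.1922 0.223 ]
wide [0.533  0.2552 0.248 ] door top [0.4123 0.2947 0.29  ] [0.561  0.2591 0.29  ] [0.6963 0.2278 0.29  ]
```

Call:
apply_moves --xyz '[[-0.017,0.016,0],[0,0,0.051],[0,0,0.051],[0,0,0.051],[0,0,0.051],[0,0,0.051],[0,0,0.05],[0,0,0]]' --rot '[[0,0,0],[0,0,0],[0,0,0],[0,0,0],[0,0,0],[0,0,0],[0,0,0],[0,0,0]]' --hand '[1,1,1,1,1,1,1,1]'

```text
clock: 4.12
position: [0.5842, 0.1938, 0.2089]
ee_rot: [-0.001, 0.777, 0.629, -0.001]
contact_force: [-0.5, 0.5, 0.6]
width: 0.0857
gripper_force: 0.0
```

Call:
apply_moves --xyz '[[0,0,0],[0,0,0],[0,0,0],[0,0,0],[0,0,0],[0,0,0]]' --rot '[[0,0,0],[0,0,0],[0,0,0],[0,0,0],[0,0,0],[0,0,0]]' --hand '[-1,-1,-1,-1,-1,-1]' --force 40

```text
clock: 4.88
position: [0.5868, 0.1942, 0.212]
ee_rot: [0.001, 0.777, 0.629, 0.002]
contact_force: [3.2, 1.4, 4.3]
width: 0.0593
gripper_force: 44.2
```

Call:
apply_moves --xyz '[[0,0,-0.013],[0,0,-0.013],[0,0,-0.013],[0,0,-0.013],[0,0,-0.013],[0,0,-0.013],[0,0,-0.013],[0,0,0]]' --rot '[[0,0,0],[0,0,0],[0,0,0],[0,0,0],[0,0,0],[0,0,0],[0,0,0],[0,0,0]]' --hand '[-1,-1,-1,-1,-1,-1,-1,-1]'

```text
clock: 5.88
position: [0.5854, 0.194, 0.2384]
ee_rot: [0.0, 0.777, 0.629, 0.0]
contact_force: [0.1, -0.7, -2.6]
width: 0.0595
gripper_force: 43.8
```

Call:
apply_moves --xyz '[[-0.02,0,0],[-0.03,0,0],[-0.06,0,0],[-0.06,0,0],[-0.06,0,0],[-0.06,0,0],[-0.06,0,-0.03],[-0.06,0,-0.03]]' --rot '[[0,0,0],[0,0,0],[0,0,0],[0,0,0],[0,0,0],[0,0,0],[0,0,0],[0,0,0]]' --hand '[-1,-1,-1,-1,-1,-1,-1,-1]'

```text
clock: 6.88
position: [0.5595, 0.0724, 0.2568]
ee_rot: [0.0, 0.777, 0.629, 0.0]
contact_force: [-1.1, 0.3, -1.9]
width: 0.0596
gripper_force: 43.8
```

```bash
python3 - <<'E'
from w import *
s=status.get_state();i=get_image("side")
cv2.imwrite("pics/s1.png",cv2.resize(i["pixels"][90:384,150:450,::-1],None,fx=2,fy=2,interpolation=cv2.INTER_CUBIC))
# bin centre at mat (0,+.06); tool 3 mm ahead along bin x
plan([.463,-.265,.20],.0,16)
E
```

```text
6.925 [0.5597 0.0702 0.2583] N 16
xyz [[-0.072, -0.005, 0.012], [-0.072, -0.006, 0.012], [-0.072, -0.007, 0.012], [-0.072, -0.008, 0.012], [-0.072, -0.009, 0.012], [-0.072, -0.01, 0.012], [-0.072, -0.011, 0.012], [-0.072, -0.012, 0.012], [-0.072, -0.013, 0.012], [-0.071, -0.014, 0.012], [-0.071, -0.015, 0.012], [-0.071, -0.016, 0.012], [-0.071, -0.016, 0.012], [-0.071, -0.017, 0.012], [-0.07, -0.018, 0.012], [-0.07, -0.019, 0.012]]
rot [0.0, 0.0, -0.013]
```

View pics/s1.png

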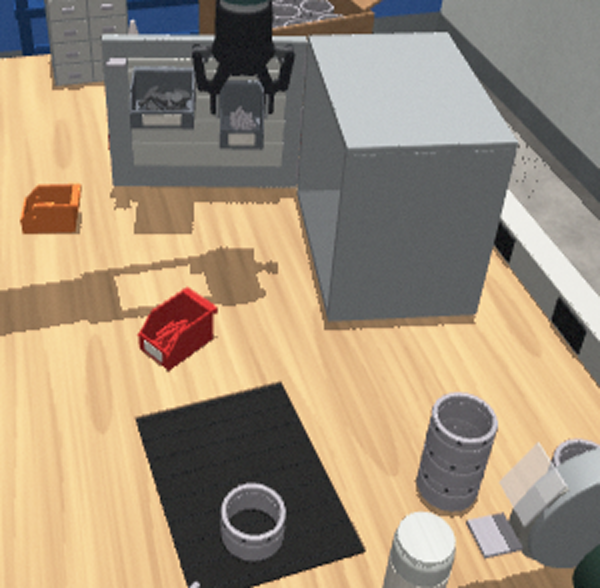

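Call:
apply_moves --xyz '[[-0.06,-0.005,0.012],[-0.072,-0.006,0.012],[-0.072,-0.007,0.012],[-0.072,-0.008,0.012],[-0.072,-0.009,0.012],[-0.072,-0.01,0.012],[-0.072,-0.011,0.012],[-0.072,-0.012,0.012]]' --rot '[[0,0,-0.013],[0,0,-0.013],[0,0,-0.013],[0,0,-0.013],[0,0,-0.013],[0,0,-0.013],[0,0,-0.013],[0,0,-0.013]]' --hand '[-1,-1,-1,-1,-1,-1,-1,-1]'

```text
clock: 7.92
position: [0.5124, -0.0909, 0.2276]
ee_rot: [0.0, 0.742, 0.671, 0.0]
contact_force: [0.6, -0.6, -1.8]
width: 0.0598
gripper_force: 43.9
```

Call:
apply_moves --xyz '[[-0.072,-0.013,0.012],[-0.071,-0.014,0.012],[-0.071,-0.015,0.012],[-0.071,-0.016,0.012],[-0.071,-0.016,0.012],[-0.071,-0.017,0.012],[-0.05,-0.018,0.012],[-0.03,-0.019,0.012]]' --rot '[[0,0,-0.013],[0,0,-0.013],[0,0,-0.013],[0,0,-0.013],[0,0,-0.013],[0,0,-0.013],[0,0,-0.013],[0,0,-0.013]]' --hand '[-1,-1,-1,-1,-1,-1,-1,-1]'

```text
clock: 8.93
position: [0.4651, -0.2409, 0.1986]
ee_rot: [0.001, 0.704, 0.71, 0.0]
contact_force: [-0.5, 0.4, -1.5]
width: 0.0598
gripper_force: 43.9
```

Call:
apply_moves --xyz '[[0,0,0],[0,0,0]]' --rot '[[0,0,0],[0,0,0]]' --hand '[-1,-1]'

```text
clock: 9.18
position: [0.4653, -0.2396, 0.1985]
ee_rot: [0.0, 0.704, 0.71, 0.0]
contact_force: [-0.4, -0.0, -1.9]
width: 0.0593
gripper_force: 43.8
```

```bash
python3 - <<'E'
from w import *
plan([.4625,-.267,.05],0,8)
E
```

```text
9.175 [ 0.4653 -0.2396  0.1985] N 8
xyz [[-0.011, -0.001, 0.062], [-0.011, -0.001, 0.062], [-0.011, -0.001, 0.062], [-0.011, -0.001, 0.062], [-0.011, -0.001, 0.062], [-0.011, -0.001, 0.062], [-0.011, -0.001, 0.062], [-0.011, -0.001, 0.062]]
rot [0.0, -0.0, 0.001]
```

Call:
apply_moves --xyz '[[-0.011,-0.001,0.062],[-0.011,-0.001,0.062],[-0.011,-0.001,0.062],[-0.011,-0.001,0.062],[-0.011,-0.001,0.062],[-0.011,-0.001,0.062],[-0.011,-0.001,0.062],[-0.011,-0.001,0.062]]' --rot '[[0,0,0.001],[0,0,0.001],[0,0,0.001],[0,0,0.001],[0,0,0.001],[0,0,0.001],[0,0,0.001],[0,0,0.001]]' --hand '[-1,-1,-1,-1,-1,-1,-1,-1]'

```text
clock: 10.18
position: [0.4635, -0.266, 0.0493]
ee_rot: [0.0, 0.707, 0.707, 0.0]
contact_force: [1.2, -0.6, -2.3]
width: 0.0595
gripper_force: 43.9
```

Call:
apply_moves --xyz '[[0,0,0.03],[0,0,0.02],[0,0,0.013],[0,0,0.007],[0,0,0.007],[0,0,0.003],[0,0,0],[0,0,0]]' --rot '[[0,0,0],[0,0,0],[0,0,0],[0,0,0],[0,0,0],[0,0,0],[0,0,0],[0,0,0]]' --hand '[-1,-1,-1,-1,-1,-1,-1,-1]'

```text
clock: 11.18
position: [0.4628, -0.2664, 0.0256]
ee_rot: [0.0, 0.707, 0.707, 0.0]
contact_force: [1.1, -0.3, -2.3]
width: 0.0595
gripper_force: 43.8
```

Not touching yet, so I'll creep down 1 mm at a time.

Call:
apply_moves --xyz '[[0,0,0.003],[0,0,0.003],[0,0,0],[0,0,0]]' --rot '[[0,0,0],[0,0,0],[0,0,0],[0,0,0]]' --hand '[-1,-1,-1,-1]'

```text
clock: 11.68
position: [0.4629, -0.2663, 0.0239]
ee_rot: [0.0, 0.707, 0.707, 0.0]
contact_force: [-0.4, 1.8, 1.7]
width: 0.0593
gripper_force: 44.1
```

Call:
apply_moves --xyz '[[0,0,0.003],[0,0,0],[0,0,0]]' --rot '[[0,0,0],[0,0,0],[0,0,0]]' --hand '[-1,-1,-1]'

```text
clock: 12.05
position: [0.4628, -0.2661, 0.0237]
ee_rot: [0.0, 0.707, 0.707, 0.0]
contact_force: [-0.7, 2.5, 8.5]
width: 0.0595
gripper_force: 44.7
```

Call:
apply_moves --xyz '[[0,0,-0.002],[0,0,0],[0,0,0],[0,0,0],[0,0,0],[0,0,0]]' --rot '[[0,0,0],[0,0,0],[0,0,0],[0,0,0],[0,0,0],[0,0,0]]' --hand '[-1,0.6,1,1,1,1]'

```text
clock: 12.8
position: [0.4628, -0.2664, 0.0233]
ee_rot: [-0.0, 0.707, 0.707, 0.0]
contact_force: [0.6, 0.5, -0.4]
width: 0.0854
gripper_force: 0.0
```

Call:
apply_moves --xyz '[[0,0,-0.03],[0,0,-0.06],[0,0,-0.1],[0,0,-0.1],[0,0,-0.15],[0,0,-0.15],[0,0,-0.15],[0,0,-0.15]]' --rot '[[0,0,0],[0,0,0],[0,0,0],[0,0,0],[0,0,0],[0,0,0],[0,0,0],[0,0,0]]' --hand '[1,1,1,1,1,1,1,1]'

```text
clock: 13.8
position: [0.4625, -0.2661, 0.2927]
ee_rot: [0.001, 0.707, 0.707, 0.0]
contact_force: [0.4, -0.4, -0.2]
width: 0.0853
gripper_force: 0.0
```

```bash
python3 - <<'E'
from w import *
i=get_image("side");j=get_image("scene");pickle.dump((i,j),open("p2.pkl","wb"))
A=cv2.resize(i["pixels"][90:384,150:450,::-1],None,fx=1.33,fy=1.33,interpolation=cv2.INTER_CUBIC)
B=cv2.resize(j["pixels"][130:300,130:370,::-1],None,fx=1.66,fy=1.66,interpolation=cv2.INTER_CUBIC)
o=np.zeros((400,800,3),np.uint8);o[:A.shape[0],:A.shape[1]]=A;o[:B.shape[0],400:400+B.shape[1]]=B
cv2.imwrite("pics/s2.png",o);print(status.get_state()["position"],status.get_state()["clock"])
E
```

```text
[ 0.46489231 -0.26796475  0.2967214 ] 13.9
```

View pics/s2.png

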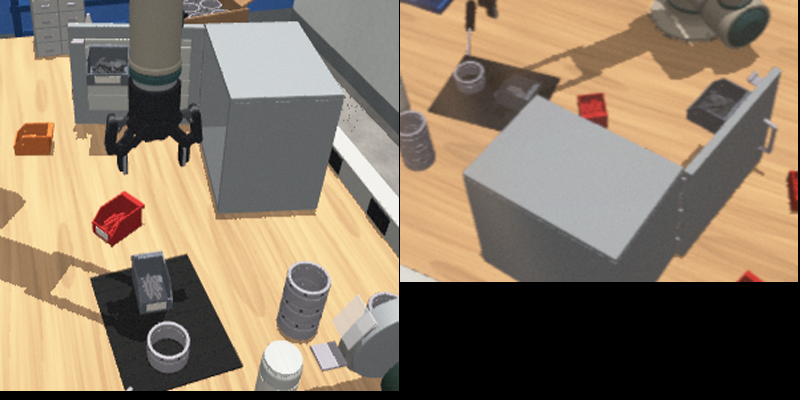

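The pin bin stands upright on the mat beside the collar, and the wide bin is still on the door. Next is the door: I'll measure the cabinet front and plan the transit.

```bash
cat >> h.py <<'E'
H=np.array([.7005,.2262])
def tcp(th,off,z=.252,r=.24):
    p=H+r*np.array([np.sin(th),-np.cos(th)])-off*np.array([np.cos(th),np.sin(th)]);return np.r_[p,z]
def T(yaw):
    y=np.array([np.cos(yaw),np.sin(yaw),0]);z=np.array([0,0,-1.]);return R.from_matrix(np.c_[np.cross(y,z),y,z])
def rows(ths,offs,z=.252,start=None):
    from rig import status
    s=status.get_state();r=q(s["ee_rot"]);p=np.array(s["position"]);X=[];Q=[]
    for th,o in zip(ths,offs):
        P=tcp(th,o,z);t=T(th+np.pi/2)
        X.append((r.inv().apply(P-p)/.3).round(3).tolist());Q.append(((r.inv()*t).as_rotvec()/np.radians(60)).round(3).tolist());p,r=P,t
    print(X);print(Q)
E
python3 - <<'E'
from w import *
i,j=pickle.load(open("p2.pkl","rb"))
for u,v in((322,164),(301.5,108.5)):print(onz(i,u,v,.3))
for u,v in((313.3,250),):print(onz(i,u,v,0))
print(onz(j,130+(680-400)/1.66,130+165/1.66,.3),onz(j,130+(540-400)/1.66,130+97/1.66,.3))
print(tcp(-1.79,.059))
plan([.463,0.05,.42],-.1,8)
E
```

```text
[ 0.65112396 -0.09192341  0.3       ]
[0.69443691 0.22009635 0.3       ]
[ 0.6546786  -0.08829576  0.        ]
[0.7022597  0.21899506 0.3       ] [ 0.65937069 -0.08039184  0.3       ]
[0.47907267 0.33597677 0.252     ]
13.9 [ 0.4649 -0.268   0.2967] N 8
xyz [[0.132, -0.0, -0.052], [0.132, -0.002, -0.052], [0.132, -0.004, -0.052], [0.132, -0.005, -0.052], [0.132, -0.007, -0.052], [0.132, -0.009, -0.052], [0.132, -0.011, -0.052], [0.132, -0.012, -0.051]]
rot [0.001, 0.001, 0.012]
```

Call:
apply_moves --xyz '[[0.06,0,-0.052],[0.1,-0.002,-0.052],[0.132,-0.004,-0.052],[0.132,-0.005,-0.052],[0.132,-0.007,-0.052],[0.132,-0.009,-0.052],[0.132,-0.011,-0.052],[0.132,-0.012,-0.052]]' --rot '[[0,0,0.012],[0,0,0.012],[0,0,0.012],[0,0,0.012],[0,0,0.012],[0,0,0.012],[0,0,0.012],[0,0,0.012]]' --hand '[-1,-1,-1,-1,-1,-1,-1,-1]'

```text
clock: 14.9
position: [0.461, 0.021, 0.4155]
ee_rot: [-0.0, 0.742, 0.67, -0.0]
contact_force: [-0.2, -0.7, -0.2]
width: -0.0001
gripper_force: 0.0
```

```bash
python3 -c "
from h import *
plan([.479,.336,.42],-.219,8)"
```

```text
14.9 [0.461  0.021  0.4155] N 8
xyz [[0.131, -0.006, -0.002], [0.131, -0.008, -0.002], [0.131, -0.01, -0.002], [0.131, -0.012, -0.002], [0.131, -0.014, -0.002], [0.131, -0.015, -0.002], [0.13, -0.017, -0.002], [0.13, -0.019, -0.002]]
rot [-0.0, -0.0, 0.014]
```

Call:
apply_moves --xyz '[[0.131,-0.006,-0.002],[0.131,-0.008,-0.002],[0.131,-0.01,-0.002],[0.131,-0.012,-0.002],[0.131,-0.014,-0.002],[0.131,-0.015,-0.002],[0.13,-0.017,-0.002],[0.13,-0.019,-0.002]]' --rot '[[0,0,0.014],[0,0,0.014],[0,0,0.014],[0,0,0.014],[0,0,0.014],[0,0,0.014],[0,0,0.014],[0,0,0.014]]' --hand '[-1,-1,-1,-1,-1,-1,-1,-1]'

```text
clock: 15.9
position: [0.4789, 0.3357, 0.4197]
ee_rot: [0.0, 0.78, 0.626, -0.0]
contact_force: [0.5, -0.8, 0.0]
width: 0.0
gripper_force: 0.0
```

Call:
apply_moves --xyz '[[0,0,0],[0,0,0]]' --rot '[[0,0,0],[0,0,0]]' --hand '[-1,-1]'

```text
clock: 16.15
position: [0.479, 0.334, 0.4197]
ee_rot: [0.0, 0.78, 0.626, -0.001]
contact_force: [-0.2, -0.1, -0.1]
width: -0.0001
gripper_force: 0.0
```

```bash
python3 -c "
from h import *
plan([.479,.336,.252],-.219,6)"
```

```text
16.15 [0.479  0.334  0.4197] N 6
xyz [[0.001, -0.0, 0.093], [0.001, -0.0, 0.093], [0.001, -0.0, 0.093], [0.001, -0.0, 0.093], [0.001, -0.0, 0.093], [0.001, -0.0, 0.093]]
rot [-0.0, 0.0, 0.0]
```

Call:
apply_moves --xyz '[[0,0,0.093],[0,0,0.093],[0,0,0.093],[0,0,0.093],[0,0,0.093],[0,0,0.093],[0,0,0],[0,0,0]]' --rot '[[0,0,0],[0,0,0],[0,0,0],[0,0,0],[0,0,0],[0,0,0],[0,0,0],[0,0,0]]' --hand '[-1,-1,-1,-1,-1,-1,-1,-1]'

```text
clock: 17.15
position: [0.4799, 0.3341, 0.2541]
ee_rot: [0.0, 0.78, 0.626, 0.001]
contact_force: [-0.4, -0.8, 0.6]
width: 0.0002
gripper_force: 0.0
```

```bash
python3 -c "
from h import *
rows([-1.79,-1.79,-1.77,-1.74,-1.70,-1.65,-1.59,-1.52],[.045,.03,.029]+[.029]*5)
print(tcp(-1.52,.029))"
```

```text
[[-0.041, -0.004, 0.007], [-0.05, 0.0, 0.0], [-0.019, -0.002, 0.0], [-0.024, -0.003, 0.0], [-0.032, -0.003, 0.0], [-0.04, -0.004, 0.0], [-0.048, -0.004, 0.0], [-0.056, -0.005, 0.0]]
[[0.002, -0.001, 0.0], [0.0, 0.0, 0.0], [0.0, 0.0, -0.019], [0.0, 0.0, -0.029], [0.0, 0.0, -0.038], [0.0, 0.0, -0.048], [0.0, 0.0, -0.057], [0.0, 0.0, -0.067]]
[0.45933711 0.24297672 0.252     ]
```

Call:
apply_moves --xyz '[[-0.041,-0.004,0.007],[-0.05,0,0],[-0.019,-0.002,0],[-0.024,-0.003,0],[-0.032,-0.003,0],[-0.04,-0.004,0],[-0.048,-0.004,0],[-0.056,-0.005,0]]' --rot '[[0,0,0],[0,0,0],[0,0,-0.019],[0,0,-0.029],[0,0,-0.038],[0,0,-0.048],[0,0,-0.057],[0,0,-0.067]]' --hand '[-1,-1,-1,-1,-1,-1,-1,-1]'

```text
clock: 18.15
position: [0.4585, 0.2434, 0.2508]
ee_rot: [-0.0, 0.687, 0.726, 0.0]
contact_force: [-0.3, 0.8, -0.1]
width: -0.0003
gripper_force: 0.0
```

```bash
python3 -c "
from h import *
rows(np.linspace(-1.45,-.96,8),[.029]*8)
print(tcp(-.96,.029))"
```

```text
[[-0.058, -0.002, -0.004], [-0.056, -0.005, 0.0], [-0.056, -0.005, 0.0], [-0.056, -0.005, 0.0], [-0.056, -0.005, 0.0], [-0.056, -0.005, 0.0], [-0.056, -0.005, 0.0], [-0.056, -0.005, 0.0]]
[[0.001, -0.001, -0.063], [0.0, 0.0, -0.067], [0.0, 0.0, -0.067], [0.0, 0.0, -0.067], [0.0, 0.0, -0.067], [0.0, 0.0, -0.067], [0.0, 0.0, -0.067], [0.0, 0.0, -0.067]]
[0.48726194 0.11231176 0.252     ]
```

Call:
apply_moves --xyz '[[-0.058,-0.003,-0.003],[-0.056,-0.005,0],[-0.056,-0.005,0],[-0.056,-0.005,0],[-0.056,-0.005,0],[-0.056,-0.005,0],[-0.056,-0.005,0],[-0.056,-0.005,0]]' --rot '[[0,0,-0.065],[0,0,-0.067],[0,0,-0.067],[0,0,-0.067],[0,0,-0.067],[0,0,-0.067],[0,0,-0.067],[0,0,-0.067]]' --hand '[-1,-1,-1,-1,-1,-1,-1,-1]'

```text
clock: 19.15
position: [0.4864, 0.1122, 0.2517]
ee_rot: [-0.0, 0.46, 0.888, 0.0]
contact_force: [-0.3, 0.9, 0.2]
width: -0.0
gripper_force: 0.3
```

```bash
python3 -c "
from w import *
shot('w3')
rows(np.linspace(-.90,-.45,8),[.029]*8)
print(tcp(-.45,.029))"
```

```text
[0.48640736 0.11217395 0.25167683] 19.15
[[-0.042, -0.002, -0.001], [-0.052, -0.005, 0.0], [-0.052, -0.005, 0.0], [-0.052, -0.005, 0.0], [-0.052, -0.005, 0.0], [-0.052, -0.005, 0.0], [-0.052, -0.005, 0.0], [-0.052, -0.005, 0.0]]
[[0.0, 0.002, -0.054], [0.0, 0.0, -0.061], [0.0, 0.0, -0.061], [0.0, 0.0, -0.061], [0.0, 0.0, -0.061], [0.0, 0.0, -0.061], [0.0, 0.0, -0.061], [0.0, 0.0, -0.061]]
[0.56999531 0.0227067  0.252     ]
```

View pics/w3.png

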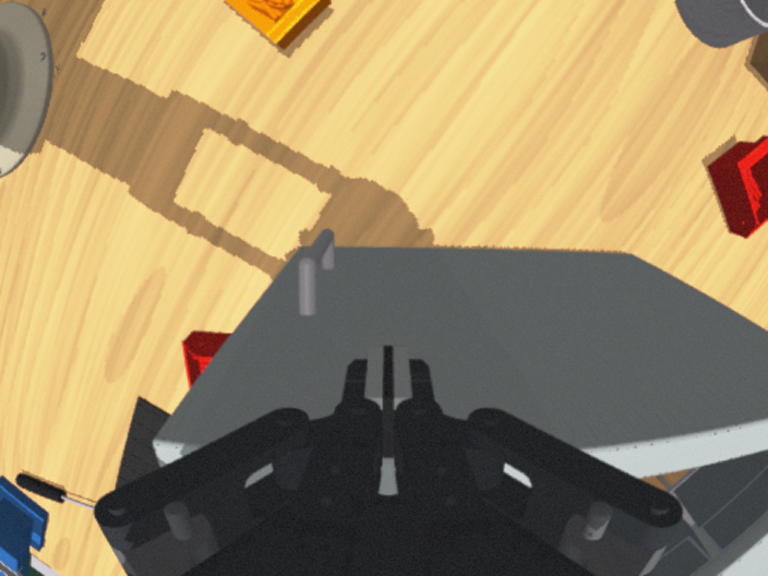

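The door's outer face follows the closed fingers at (388,400). I'll keep pushing.

Call:
apply_moves --xyz '[[-0.042,-0.002,-0.001],[-0.052,-0.005,0],[-0.052,-0.005,0],[-0.052,-0.005,0],[-0.052,-0.005,0],[-0.052,-0.005,0],[-0.052,-0.005,0],[-0.052,-0.005,0]]' --rot '[[0,0,-0.055],[0,0,-0.061],[0,0,-0.061],[0,0,-0.061],[0,0,-0.061],[0,0,-0.061],[0,0,-0.061],[0,0,-0.061]]' --hand '[-1,-1,-1,-1,-1,-1,-1,-1]'

```text
clock: 20.2
position: [0.5686, 0.0235, 0.2519]
ee_rot: [-0.0, 0.225, 0.974, 0.0]
contact_force: [-1.1, 0.5, 0.3]
width: -0.0001
gripper_force: 0.3
```

```bash
python3 -c "
from w import *
rows(np.linspace(-.42,-.20,8),[.029]*8)
print(tcp(-.20,.029),tcp(-.14,.029))"
```

```text
[[-0.03, -0.003, -0.0], [-0.025, -0.003, 0.0], [-0.025, -0.003, 0.0], [-0.025, -0.003, 0.0], [-0.025, -0.003, 0.0], [-0.025, -0.003, 0.0], [-0.025, -0.003, 0.0], [-0.025, -0.003, 0.0]]
[[0.0, -0.001, -0.032], [0.0, 0.0, -0.03], [0.0, 0.0, -0.03], [0.0, 0.0, -0.03], [0.0, 0.0, -0.03], [0.0, 0.0, -0.03], [0.0, 0.0, -0.03], [0.0, 0.0, -0.03]]
[ 0.62439743 -0.00325457  0.252     ] [ 0.63829339 -0.00740509  0.252     ]
```

Call:
apply_moves --xyz '[[-0.03,-0.003,0],[-0.025,-0.003,0],[-0.025,-0.003,0],[-0.025,-0.003,0],[-0.025,-0.003,0],[-0.025,-0.003,0],[-0.025,-0.003,0],[-0.025,-0.003,0]]' --rot '[[0,0,-0.03],[0,0,-0.03],[0,0,-0.03],[0,0,-0.03],[0,0,-0.03],[0,0,-0.03],[0,0,-0.03],[0,0,-0.03]]' --hand '[-1,-1,-1,-1,-1,-1,-1,-1]'

```text
clock: 21.2
position: [0.6245, -0.0041, 0.2517]
ee_rot: [-0.0, 0.1, 0.995, 0.0]
contact_force: [-0.1, 0.2, 1.1]
width: 0.0001
gripper_force: 0.5
```

Call:
apply_moves --xyz '[[-0.012,0,0],[-0.012,0,0],[-0.012,0,0]]' --rot '[[0,0,-0.015],[0,0,-0.015],[0,0,-0.015]]' --hand '[-1,-1,-1]'

```text
clock: 21.58
position: [0.6268, -0.0054, 0.2517]
ee_rot: [-0.009, 0.077, 0.997, -0.0]
contact_force: [-14.9, -0.4, 6.7]
width: -0.0
gripper_force: 7.3
```

Call:
apply_moves --xyz '[[-0.007,0,0],[0,0,0],[-0.007,0,0]]' --rot '[[0,0,0],[0,0,0],[0,0,0]]' --hand '[-1,-1,-1]'

```text
clock: 21.95
position: [0.6374, -0.0065, 0.2518]
ee_rot: [-0.002, 0.078, 0.997, 0.0]
contact_force: [-8.1, 0.6, 4.4]
width: -0.0
gripper_force: 4.0
```

Call:
apply_moves --xyz '[[0,0,0],[0,0,0],[0,0,0]]' --rot '[[0,0,0],[0,0,0],[0,0,0]]' --hand '[-1,-1,-1]'

```text
clock: 22.32
position: [0.6373, -0.0065, 0.2518]
ee_rot: [-0.002, 0.078, 0.997, -0.0]
contact_force: [-5.8, -0.7, 3.0]
width: 0.0001
gripper_force: 2.8
```

Call:
apply_moves --xyz '[[-0.007,0,0],[0,0,0],[0,0,0]]' --rot '[[0,0,0],[0,0,0],[0,0,0]]' --hand '[-1,-1,-1]'

```text
clock: 22.7
position: [0.6372, -0.0065, 0.2518]
ee_rot: [-0.004, 0.078, 0.997, 0.0]
contact_force: [-10.4, 0.8, 4.6]
width: -0.0001
gripper_force: 5.2
```

Call:
apply_moves --xyz '[[-0.007,0,0],[0,0,0],[0,0,0]]' --rot '[[0,0,0],[0,0,0],[0,0,0]]' --hand '[-1,-1,-1]'

```text
clock: 23.08
position: [0.6371, -0.0065, 0.2518]
ee_rot: [-0.006, 0.078, 0.997, 0.0]
contact_force: [-15.9, 1.5, 7.8]
width: 0.0003
gripper_force: 7.5
```

Call:
apply_moves --xyz '[[-0.012,0,0],[0,0,0],[0,0,0]]' --rot '[[0,0,0],[0,0,0],[0,0,0]]' --hand '[-1,-1,-1]'

```text
clock: 23.45
position: [0.637, -0.0065, 0.2519]
ee_rot: [-0.01, 0.078, 0.997, 0.0]
contact_force: [-23.5, 0.4, 10.2]
width: -0.0003
gripper_force: 11.5
```

Call:
apply_moves --xyz '[[0.02,0,0],[0.04,0,0],[0.06,0,0],[0.1,0,-0.05],[0.1,0,-0.1],[0.1,0,-0.1],[0.1,0,-0.1],[0,0,0]]' --rot '[[0,0,0],[0,0,0],[0,0,0],[0,0,0],[0,0,0],[0,0,0],[0,0,0],[0,0,0]]' --hand '[-1,-1,-1,-1,-1,-1,-1,-1]'

```text
clock: 24.45
position: [0.4926, 0.0168, 0.36]
ee_rot: [0.004, 0.078, 0.997, 0.0]
contact_force: [-0.1, -0.0, 0.7]
width: 0.0001
gripper_force: 0.0
```

```bash
python3 - <<'E'
from w import *
i=get_image("side");j=get_image("scene");pickle.dump((i,j),open("p3.pkl","wb"))
A=cv2.resize(i["pixels"][90:384,200:420,::-1],None,fx=2,fy=2,interpolation=cv2.INTER_CUBIC)
B=cv2.resize(j["pixels"][130:330,140:320,::-1],None,fx=2,fy=2,interpolation=cv2.INTER_CUBIC)
o=np.zeros((590,800,3),np.uint8);o[:A.shape[0],:A.shape[1]]=A;o[:B.shape[0],440:440+B.shape[1]]=B
cv2.imwrite("pics/s3.png",o);print(status.get_state()["position"],status.get_state()["clock"])
E
```

```text
[0.49309017 0.01644803 0.35671202] 24.55
```

View pics/s3.png

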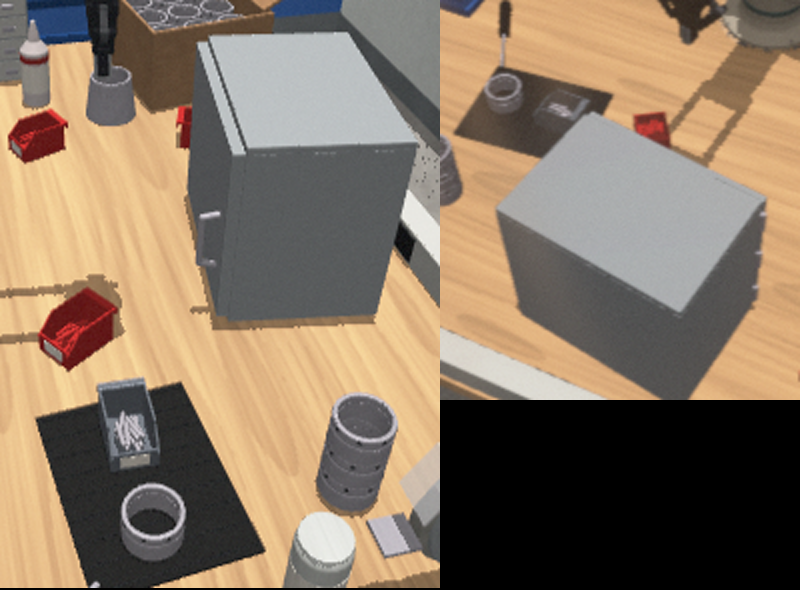

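The door is shut, with an even seam along its edge at (220,95). The bin stands upright on the mat at (128,425), and the collar at (152,520) hasn't moved.

```bash
python3 -c "
from rig import job
print(job.sign_off())"
```

```text
the job is handed in; nothing more can be done
None
```

The pin bin stands upright on the mat beside the collar and the cabinet door is snapped shut against its stop; the wide bin was left on the door, the collar was not moved, and the job was handed in at about 25 s.

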